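# Turn the cart wheel to bring its valve stem upright for pumping

## Robot

A 6-joint arm with a two-finger parallel gripper is mounted at the origin on the work surface. World frame = base frame: x ahead of the robot, y to its left, z up, the work surface at z = 0. Lengths are in m, angles in rad, forces in N, time in s.
With the tool pointing down it reaches from about 0.25 to 0.725 m from the base axis. Payload 4 kg.
Tool frame: the origin (TCP) lies at the very end of the fingers, on their centre line; the grasp point (between the pads) lies 19 mm behind it; z points along the fingers, y is the line along which they close (so a half turn about z gives the same grasp; the last joint's range is limited). The gripper opens to 85 mm and grips with 20 to 120 N. Pads are 22 mm wide; open, the fingers measure 114 mm over their backs; the gripper's body (76 mm by 85 mm) begins 54 mm behind the grasp point. The pads swing forward as they close: fully open they stand 13 mm farther back than shut.
Start: joints at [1.309, 0.241, 0.005, 1.335, 0, 1.571], TCP at [0.129, 0.483, 0.231] pointing down, gripper open.
Joint ranges: [-2.72, 2.72], [-1.05, 1.87], [-1.09, 1.28], [-1.99, 2.15], [-1.42, 1.44], [-3.14, 3.14]. Speed limits (rad/s): [2.79, 2.79, 3.14, 3.14, 3.14, 3.14].

## Interface

Orientations are given as a unit quaternion [w, x, y, z].
In Python, from bench import r, viewer gives the robot as it stands. The module is installed in compiled form; this text tells all that it offers.
- The arm moves only by the tool play_rows, never from a script. Its argument "series" is a list of rows, each a list of 5 numbers: the shift along the tool's x, y, z in m, then the turn about the tool's z in rad, then the closure, from -1 (fully open) to 1 (shut). In form: [[x, y, z, roll, gripper], ...]. A call has 1 to 8 rows; each row shifts and turns the commanded pose from where the row before left it, along the tool's axes as they then stand; what a row does not reach is not made up. A row lasts 1/12 s, in which the tool goes at most 41.7 mm and 7.16 degrees, less where a joint would pass 70% of its speed; a pose out of reach is approached as far as the arm can. A call with a gripper value outside its range is refused whole. The fingers move at their own pace and stop on an object; "grip_force" is the grip in N (left out, the last holds). Time passes only in rows, so rows that do not move let the fingers close. It gives the time, the measured TCP pose, the force, the opening and the grip force at its end, in the units of the state.
- r.observe(): the state, without advancing time (a new reading comes with each control period).
- viewer.capture(name): name is "side" or "top" or "wrist"; returns (picture, depth): 420x560x3 uint8, red, green, blue; 420x560 float32, m along the optical axis (not along the pixel's ray), 0 where there is no reading.
- viewer.get_calibration(name): a dict with "fx", "fy", "cx", "cy" (pixels), "dist" ([k1, k2, p1, p2, k3] as OpenCV has them; the pictures are not rectified), "pose" (4x4, takes a point from camera to world coordinates). Camera axes: x right, y down, z forward; pixel columns grow to the right and rows downward; lengths in m; the calibration is good to about 2 mm. A picture is of the moment at which its call begins: read the wrist's pose just before it. get_calibration takes no time and is no camera call; for the wrist camera it gives the pose at the moment of the call.
- r.finish_job(): hands the job in; it is judged then, once.
The state is a dict: "t": time; "qpos": joint angles; "joint_velocities": joint speeds; "joint_torque": joint torques, N m; "tcp_pos": TCP position; "ee_rot": TCP orientation; "ft_force": force on the tool from outside, world axes, zero at the start; "wrist_torque": the same for the moment, N m; "gripper_width": opening from 0.0 (shut) to 1.0 (fully open); "grip_force": force on a finger pad.
Only numpy, scipy, OpenCV 4.12 (cv2) and the standard library are available. Lean on these libraries where they do the work, as an engineer would, in place of code of your own. Each camera call takes 0.05 s, during which the arm holds its last target. There are 200 camera calls.

## Task

The cart wheel on the plywood stand is to be pumped up. With the fingers, gently push it round by its spokes, either way, until the valve stem is at the very bottom of the rim and points straight up at the hub. Only push: do not pinch or force the wheel, leave the other things on the bench where they are, and finish with the wheel at rest.

Things in the scene. Friction and masses are not known exactly. Their poses are not given: they have to be found in the camera images.
- stand: plywood wheel stand, fixed to the bench. Origin: on the bench right under the wheel's middle; x is the wheel's axle, pointing away from the robot (turned up to about 15 degrees), y left, z up. All x and y below are in this frame, in mm. Base 180 x 280 x 18 mm (x -120 to +60), held by two steel holdfasts at x +35, y +-165, 75 mm high.
- board_top (a point): middle of the top edge of the stand's upright board, 200 mm above the bench. The board (280 mm wide along y, x -68 to -50) stands on the robot's side and covers the wheel's lower half; the spokes are reached over it, in the upper half, with the tool tilted about 45 degrees, fingers forward and down.
- hub (a point): centre of the wheel, on the axle, 178 mm above the bench. The wheel stands upright across the stand's x: black tyre on an aluminium rim, 300 mm in diameter, 36 mm wide (x -18 to +18), clear inside radius 115 mm; hub radius 24 mm, x -20 to +20; axle nut to x +32; five straight aluminium spokes 72 degrees apart from hub to rim, 16 mm wide, x -16 to 0.
- stem_tip (a point): free end of the valve stem: a black rubber stub of 10 mm diameter with a brass end, 31 mm long, standing inward from the rim towards the hub, midway between two spokes, centred at x +8. This point is 85 mm from the axle; the goal is straight below the hub. Its z points along the stem, towards the hub.
- wheel (a joint): wheel angle, rad, growing clockwise seen from the robot (right-handed about the stand's x). 0: stem at the bottom, pointing straight up. Spokes lie at this angle + k x 72 degrees clockwise from the top. No stops; values a turn apart are the same pose. Starts over 100 degrees off. Friction 0.2 N m (3 N at mid-spoke): stays where left, hardly coasts.
- screwdriver: bystander: screwdriver lying beyond the stand
- hinge: bystander: steel cabinet hinge lying beyond the stand, about 95 x 50 x 12 mm
- jar: bystander: clear screw jar, 64 mm diameter, 75 mm high, beside the stand
- tape: bystander: yellow tape measure, 65 x 32 x 62 mm, beside the stand
- pump: bystander: small hand pump lying beside the stand, 240 mm long
- offcut: bystander: wood offcut 120 x 45 x 30 mm beside the stand
- hammer: bystander: hammer lying far to one side
- wrench: bystander: wrench lying far to one side

How it is judged:
On the way, in this order (a step that is already met when the one before it is completed fails the run):
1. the fingers push a spoke while the stem is still far from its place ((contact force between the fingers and spoke0 above 0.5 N or contact force between the fingers and spoke1 above 0.5 N or contact force between the fingers and spoke2 above 0.5 N or contact force between the fingers and spoke3 above 0.5 N or contact force between the fingers and spoke4 above 0.5 N) and angle between stem_tip's own z axis and vertical above 0.5 rad), for 0.02 s.
2. the stem points straight up (angle between stem_tip's own z axis and vertical below 0.12 rad), for 0.1 s.
At the end, for the whole second after the job is handed in: the stem at the bottom points straight up at the hub within 0.12 rad (7 degrees) and the wheel is at rest (angle between stem_tip's own z axis and vertical below 0.12 rad and velocity of joint wheel between -0.05 and 0.05 rad/s); the robot touches nothing.
It fails at once if the wheel is pinched or forced (more than 35 N from the fingers) (contact force between the fingers and wheel above 35 N).
It fails at once if another thing on the bench is shifted by more than 20 mm or lifted (distance of any of screwdriver, hinge, jar, tape, pump, offcut, hammer, wrench from where it was at the start of the episode above 0.02 m).
It also fails if it takes over 56 s, if anything falls off the work surface, if the arm or the gripper's body presses on something with over 40 N, if the wrist force passes 120 N, or if a joint passes its speed limit or range.

## Working session

There is one attempt and no reset: what is moved stays moved. The work goes in short steps, Python scripts to look and compute and a tool call to move; the robot and the scene stay as the last step left them, time stands still between calls to the robot, and variables do not carry over. Pictures are saved under pics/ and viewed, at most 10 in all, crops included, and the job is handed in when it is done.

Besides the shell and the picture viewer there is one more tool, called by a JSON object that holds its "op" and its "data", one argument or row to a line. play_rows: Moves the arm, as the interface text tells. Its arguments: {"type":"object","properties":{"series":{"type":"array"},"grip_force":{"type":"number"}},"required":["series"]}

```bash
mkdir -p pics; ls; python3 - <<'E'
from bench import r, viewer
import cv2, numpy as np
s=r.observe(); print({k:np.round(v,3) for k,v in s.items()})
for n in("side","top"):
    p,d=viewer.capture(n); cv2.imwrite(f"pics/{n}0.png",p[:,:,::-1]); np.save(f"{n}0.npy",d)
    c=viewer.get_calibration(n); print(n,c["fx"],c["fy"],c["cx"],c["cy"],np.round(c["dist"],4)); print(np.round(c["pose"],3))
E
```

```text
pics
{'t': np.float64(0.0), 'qpos': array([ 1.309,  0.241,  0.004,  1.335, -0.   ,  1.571]), 'joint_velocities': array([-0.001, -0.   , -0.   , -0.002, -0.001,  0.001]), 'joint_torque': array([-0.0000e+00, -3.7232e+01,  2.5241e+01,  1.7000e-02, -0.0000e+00,
        0.0000e+00]), 'tcp_pos': array([0.129, 0.482, 0.23 ]), 'ee_rot': array([-0.   ,  0.131,  0.991, -0.001]), 'ft_force': array([-0.755,  0.241, -0.442]), 'wrist_torque': array([ 0.049,  0.018, -0.053]), 'grip_force': np.float64(0.0), 'gripper_width': np.float64(0.997)}
side 461.50600468375603 461.50600468375603 272.5629745088581 207.92602120693994 [-0.1131  0.      0.      0.      0.    ]
[[ 0.96   0.203 -0.194  0.817]
 [ 0.281 -0.709  0.646 -0.928]
 [-0.006 -0.675 -0.738  1.244]
 [ 0.     0.     0.     1.   ]]
top 429.68585267350903 429.68585267350903 285.46345233532156 206.77469220420295 [0.0344 0.     0.     0.     0.    ]
[[ 0.022 -0.982  0.188  0.279]
 [-1.    -0.023 -0.004  0.012]
 [ 0.009 -0.187 -0.982  1.368]
 [ 0.     0.     0.     1.   ]]
```

View pics/side0.png

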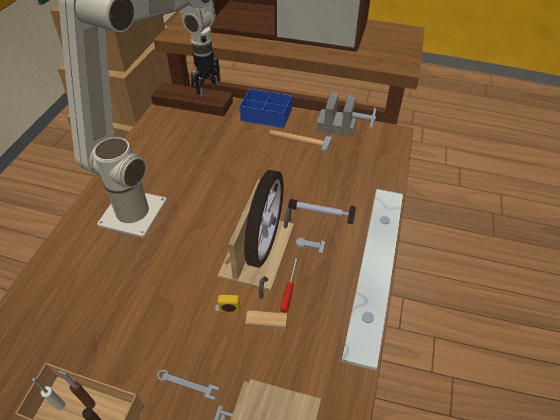

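View pics/top0.png

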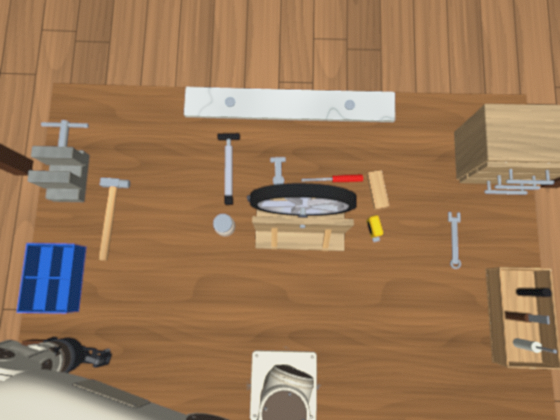

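```bash
cat > h.py <<'E'
import numpy as np, cv2
from bench import r, viewer
def cloud(n,p=None,d=None):
    c=viewer.get_calibration(n)
    if p is None: p,d=viewer.capture(n)
    K=np.array([[c["fx"],0,c["cx"]],[0,c["fy"],c["cy"]],[0,0,1]])
    v,u=np.mgrid[0:420,0:560]
    q=cv2.undistortPoints(np.stack([u,v],-1).reshape(-1,1,2).astype(np.float64),K,np.array(c["dist"])).reshape(420,560,2)
    P=np.dstack([q[...,0]*d,q[...,1]*d,d])
    T=np.array(c["pose"]); W=P@T[:3,:3].T+T[:3,3]
    W[d==0]=np.nan
    return p,W
E
python3 - <<'E'
from h import *
for n in("side","top"):
    p=cv2.imread(f"pics/{n}0.png")[:,:,::-1]; d=np.load(f"{n}0.npy")
    p,W=cloud(n,p,d)
    box=(W[...,0]>.3)&(W[...,0]<.75)&(abs(W[...,1])<.3)
    I=p.astype(int); dark=I.max(2)<70
    m=box&dark&(W[...,2]>.215)&(W[...,2]<.36)
    Q=W[m]; print(n,"tyre",len(Q),np.nanmin(Q,0).round(3),np.nanmax(Q,0).round(3))
    c=Q[:,:2].mean(0); u,s,v=np.linalg.svd(Q[:,:2]-c); print(" mid",c.round(4),"dir",v[0].round(4),"deg",np.degrees(np.arctan2(v[0][1],v[0][0])).round(2), "spread",s.round(3))
    top=Q[Q[:,2]>.32]; print(" toppts",len(top),top.mean(0).round(4))
    m=box&(I[...,0]-I[...,2]>40)&(abs(W[...,2]-.2)<.006)
    Q=W[m]; print(" board",len(Q),Q.mean(0).round(4)); u,s,v=np.linalg.svd(Q[:,:2]-Q[:,:2].mean(0),full_matrices=False); print(v[0].round(4),s.round(3)); t=(Q[:,:2]-Q[:,:2].mean(0))@v[0]; print(" ext",np.percentile(t,[1,99]).round(4))
p=cv2.imread("pics/side0.png"); a=cv2.resize(p[160:280,210:310],(500,600),interpolation=3)
cv2.imwrite("pics/crop0.png",a)
E
```

```text
side tyre 1124 [ 0.505 -0.189  0.215] [0.544 0.094 0.332]
 mid [ 0.5283 -0.0949] dir [-0.0391 -0.9992] deg -92.24 spread [2.369 0.345]
 toppts 279 [ 0.5262 -0.0469  0.3253]
 board 340 [ 0.4654 -0.0741  0.1999]
[ 0.0191 -0.9998] [1.367 0.091]
 ext [-0.1654  0.1072]
top tyre 1362 [ 0.506 -0.181  0.215] [0.538 0.102 0.333]
 mid [ 0.5209 -0.0372] dir [-0.0066 -1.    ] deg -90.38 spread [2.904 0.345]
 toppts 472 [ 0.5227 -0.0403  0.3258]
 board 674 [ 0.4656 -0.0393  0.2003]
[0.0064 1.    ] [2.117 0.162]
 ext [-0.1385  0.1374]
```

View pics/crop0.png

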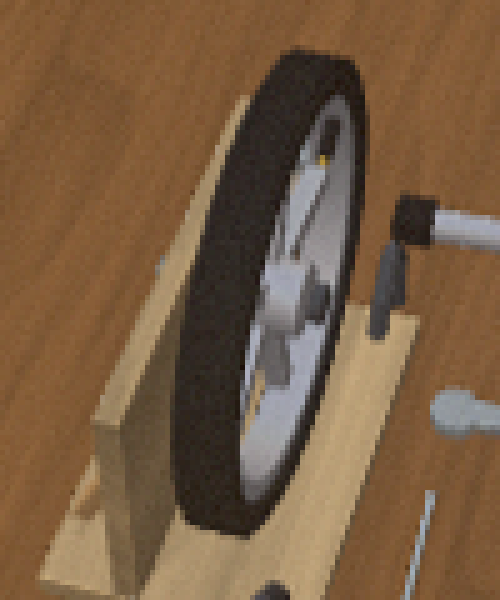

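{"op": "play_rows", "data": {
  "series": [
    [0,0,-0.04,0,1],
    [0,0,-0.04,0,1],
    [0,0,-0.04,0,1],
    [0,0,-0.04,0,1],
    [0,0,-0.04,0,1],
    [0,0,-0.04,0,1],
    [0,0,-0.04,0,1],
    [0,0,-0.04,0,1]
  ]
}}

```text
t: 0.77
tcp_pos: [0.1286, 0.4799, 0.5301]
ee_rot: [0.002, 0.13, 0.991, 0.015]
ft_force: [1.0, 3.0, 2.9]
gripper_width: -0.003
grip_force: 0.0
```

```bash
python3 - <<'E'
from h import *
s=r.observe(); print(s["qpos"].round(3), s["tcp_pos"].round(3))
for n in("side","top"):
    p=cv2.imread(f"pics/{n}0.png")[:,:,::-1]; d=np.load(f"{n}0.npy")
    p,W=cloud(n,p,d)
    Y=-(W[...,1]+.04); Z=W[...,2]-.178; X=W[...,0]-.524   # Y to the right seen from robot
    R=np.hypot(Y,Z); A=np.degrees(np.arctan2(Y,Z))%360
    if n=="side":
        c=viewer.get_calibration(n);K=np.array([[c["fx"],0,c["cx"]],[0,c["fy"],c["cy"]],[0,0,1]])
        q=cv2.undistortPoints(np.array([[[274.4,192.]]]),K,np.array(c["dist"]))[0,0]; T=np.array(c["pose"]); ray=T[:3,:3]@[*q,1]; P=T[:3,3]+ray*(.532-T[0,3])/ray[0]; print("stem",P.round(4),"r",np.hypot(P[1]+.04,P[2]-.178),"cw from top",np.degrees(np.arctan2(-(P[1]+.04),P[2]-.178)))
    m=(abs(X+ .008)<.018)&(R>.04)&(R<.105); print(n,m.sum()); h,_=np.histogram(A[m],72,(0,360)); print([(i*5,int(k)) for i,k in enumerate(h) if k])
E
```

```text
[ 1.309  0.348  0.957  2.15  -0.     1.571] [0.129 0.48  0.53 ]
stem [0.532  0.042  0.2133] r 0.08925390248727348 cw from top -66.73607216134177
side 182
[(45, 2), (50, 1), (100, 1), (105, 7), (110, 9), (115, 8), (120, 7), (175, 1), (180, 11), (185, 29), (190, 6), (195, 1), (260, 8), (265, 36), (270, 21), (275, 7), (300, 10), (330, 2), (335, 7), (340, 4), (345, 3), (350, 1)]
top 451
[(30, 3), (35, 22), (40, 67), (45, 9), (50, 7), (55, 1), (105, 11), (110, 65), (115, 24), (120, 6), (125, 1), (185, 6), (190, 8), (195, 21), (260, 15), (265, 51), (270, 53), (275, 20), (330, 7), (335, 13), (340, 28), (345, 13)]
```

{"op": "play_rows", "data": {
  "series": [
    [0,0,-0.04,0,1],
    [0,0,-0.04,0,1],
    [0,0,-0.04,0,1],
    [0,0,-0.04,0,1]
  ]
}}

```text
t: 1.1
tcp_pos: [0.118, 0.4403, 0.5815]
ee_rot: [0.009, 0.13, 0.989, 0.066]
ft_force: [-0.5, 0.0, -0.2]
gripper_width: 0.002
grip_force: 0.0
```

```bash
python3 -c "
from h import *
s=r.observe(); print(s['qpos'].round(3), s['tcp_pos'].round(3),s['ee_rot'].round(3))"
```

```text
[1.309 0.227 0.938 2.149 0.    1.571] [0.118 0.44  0.581] [0.009 0.13  0.989 0.066]
```

{"op": "play_rows", "data": {
  "series": [
    [0,0.005,-0.04,0,1],
    [0,0.005,-0.04,0,1],
    [0,0.005,-0.04,0,1],
    [0,0.005,-0.04,0,1],
    [0,0.01,-0.04,0,1],
    [0,0.01,-0.04,0,1],
    [0,0.01,-0.04,0,1],
    [0,0.01,-0.04,0,1]
  ]
}}

```text
t: 1.77
tcp_pos: [0.1063, 0.3967, 0.6774]
ee_rot: [0.024, 0.128, 0.974, 0.183]
ft_force: [-0.8, -0.0, 0.3]
gripper_width: -0.004
grip_force: 0.0
```

```bash
python3 -c "
from h import *
s=r.observe(); print(s['qpos'].round(3), s['tcp_pos'].round(3),s['ee_rot'].round(3))"
```

```text
[ 1.309  0.086  1.035  2.149 -0.     1.571] [0.106 0.397 0.677] [0.024 0.128 0.974 0.183]
```

{"op": "play_rows", "data": {
  "series": [
    [0,0.012,-0.038,0,1],
    [0,0.012,-0.038,0,1],
    [0,0.012,-0.038,0,1],
    [0,0.015,-0.037,0,1],
    [0,0.015,-0.037,0,1],
    [0,0.015,-0.037,0,1],
    [0,0.015,-0.037,0,1],
    [0,0.015,-0.037,0,1]
  ]
}}

```text
t: 2.43
tcp_pos: [0.0957, 0.357, 0.7655]
ee_rot: [0.039, 0.125, 0.947, 0.294]
ft_force: [0.4, 0.3, 0.5]
gripper_width: -0.002
grip_force: 0.0
```

```bash
python3 -c "
from h import *
s=r.observe(); print(s['qpos'].round(3), s['tcp_pos'].round(3),s['ee_rot'].round(3))"
```

```text
[ 1.309 -0.003  1.178  2.149  0.     1.571] [0.096 0.357 0.766] [0.039 0.125 0.947 0.294]
```

```bash
cat >> h.py <<'E'
from scipy.spatial.transform import Rotation as Ro
def st():
    s=r.observe(); R=Ro.from_quat(s["ee_rot"],scalar_first=True); z=R.apply([0,0,1])
    t=np.degrees(np.arccos(-z[2])); a=np.degrees(np.arctan2(z[1],z[0]))
    print("t",round(float(s["t"]),2),"q",s["qpos"].round(2),"tcp",s["tcp_pos"].round(4),"tilt %.1f az %.1f"%(t,a),"F",s["ft_force"].round(1))
    print("x",R.apply([1,0,0]).round(3),"y",R.apply([0,1,0]).round(3),"z",z.round(3))
    return np.array(s["tcp_pos"]),R
def way(*pts):
    p,R=st()
    for q in pts:
        q=np.array(q); d=R.inv().apply(q-p); n=int(np.ceil(np.linalg.norm(d)/.0405)); print(q,"rows",n,"each",(d/n).round(4)); p=q
E
python3 -c "
from h import *
way([.3,.25,.62],[.38,-.05,.62],[.3,-.27,.62])"
```

```text
t 2.43 q [ 1.31 -0.    1.18  2.15  0.    1.57] tcp [0.0957 0.357  0.7655] tilt 34.5 az 75.0 F [0.4 0.3 0.5]
x [-0.966  0.259 -0.   ] y [0.213 0.796 0.567] z [ 0.147  0.548 -0.824]
[0.3  0.25 0.62] rows 7 each [-0.0322 -0.0177  0.013 ]
[ 0.38 -0.05  0.62] rows 8 each [-0.0194 -0.0277 -0.0191]
[ 0.3  -0.27  0.62] rows 6 each [ 0.0034 -0.032  -0.022 ]
```

{"op": "play_rows", "data": {
  "series": [
    [-0.032,-0.018,0.013,0,1],
    [-0.032,-0.018,0.013,0,1],
    [-0.032,-0.018,0.013,0,1],
    [-0.032,-0.018,0.013,0,1],
    [-0.032,-0.018,0.013,0,1],
    [-0.032,-0.018,0.013,0,1],
    [-0.032,-0.018,0.013,0,1]
  ]
}}

```text
t: 3.02
tcp_pos: [0.295, 0.2494, 0.6217]
ee_rot: [0.04, 0.125, 0.947, 0.293]
ft_force: [0.6, 0.8, 0.9]
gripper_width: 0.0
grip_force: 0.0
```

{"op": "play_rows", "data": {
  "series": [
    [-0.019,-0.028,-0.019,0,1],
    [-0.019,-0.028,-0.019,0,1],
    [-0.019,-0.028,-0.019,0,1],
    [-0.019,-0.028,-0.019,0,1],
    [-0.019,-0.028,-0.019,0,1],
    [-0.019,-0.028,-0.019,0,1],
    [-0.019,-0.028,-0.019,0,1],
    [-0.019,-0.028,-0.019,0,1]
  ]
}}

```text
t: 3.68
tcp_pos: [0.3824, -0.0193, 0.5696]
ee_rot: [0.066, 0.133, 0.947, 0.286]
ft_force: [1.0, 0.7, -0.3]
gripper_width: 0.0
grip_force: 0.0
```

```bash
python3 -c "
from h import *
way([.3,-.27,.62])"
```

```text
t 3.68 q [-0.51  0.07  0.55  2.15  0.59 -0.25] tcp [ 0.3824 -0.0193  0.5696] tilt 34.1 az 69.0 F [ 1.   0.7 -0.3]
x [-0.956  0.29  -0.048] y [0.215 0.801 0.559] z [ 0.201  0.524 -0.828]
[ 0.3  -0.27  0.62] rows 7 each [ 0.0005 -0.0272 -0.0271]
```

{"op": "play_rows", "data": {
  "series": [
    [0,0.015,-0.036,0,1],
    [0,0.015,-0.036,0,1],
    [0,0.015,-0.036,0,1],
    [0,0.015,-0.036,0,1],
    [0,0.015,-0.036,0,1],
    [0,0.015,-0.036,0,1],
    [0,0.015,-0.036,0,1],
    [0,0.015,-0.036,0,1]
  ]
}}

```text
t: 4.35
tcp_pos: [0.3741, 0.0471, 0.6904]
ee_rot: [0.162, 0.162, 0.937, 0.266]
ft_force: [0.4, -0.5, 0.3]
gripper_width: -0.001
grip_force: 0.0
```

```bash
python3 -c "
from h import *
way([.3,-.27,.62])"
```

```text
t 4.35 q [-0.33 -0.02  0.83  2.15  0.58  0.09] tcp [0.3741 0.0471 0.6904] tilt 36.3 az 48.8 F [ 0.4 -0.5  0.3]
x [-0.895  0.389 -0.218] y [0.217 0.807 0.55 ] z [ 0.389  0.445 -0.806]
[ 0.3  -0.27  0.62] rows 9 each [-0.0046 -0.0345 -0.0126]
```

{"op": "play_rows", "data": {
  "series": [
    [-0.015,0,-0.036,0,1],
    [-0.015,0,-0.036,0,1],
    [-0.015,0,-0.036,0,1],
    [-0.015,0,-0.036,0,1],
    [-0.015,0,-0.036,0,1],
    [-0.015,0,-0.036,0,1],
    [-0.015,0,-0.036,0,1],
    [-0.015,0,-0.036,0,1]
  ]
}}

```text
t: 5.02
tcp_pos: [0.3946, -0.0114, 0.7563]
ee_rot: [0.267, 0.189, 0.91, 0.253]
ft_force: [0.7, -0.4, 0.4]
gripper_width: 0.003
grip_force: 0.0
```

```bash
python3 -c "
from h import *
way([.3,-.27,.62])"
```

```text
t 5.02 q [-0.51  0.01  1.02  2.15  0.64  0.05] tcp [ 0.3946 -0.0114  0.7563] tilt 43.2 az 31.7 F [ 0.7 -0.4  0.4]
x [-0.785  0.48  -0.391] y [0.209 0.8   0.563] z [ 0.583  0.36  -0.729]
[ 0.3  -0.27  0.62] rows 8 each [ 0.0004 -0.0379 -0.0061]
```

{"op": "play_rows", "data": {
  "series": [
    [0.001,-0.036,-0.013,0,1],
    [0.001,-0.036,-0.013,0,1],
    [0.001,-0.036,-0.013,0,1],
    [0.001,-0.036,-0.013,0,1],
    [0.001,-0.036,-0.013,0,1],
    [0.001,-0.036,-0.013,0,1],
    [0.001,-0.036,-0.013,0,1],
    [0.001,-0.036,-0.013,0,1]
  ]
}}

```text
t: 5.68
tcp_pos: [0.3118, -0.242, 0.6049]
ee_rot: [0.294, 0.203, 0.905, 0.23]
ft_force: [1.4, -0.8, -0.1]
gripper_width: 0.002
grip_force: 0.0
```

```bash
python3 -c "
from h import *
way([.25,-.3,.9])"
```

```text
t 5.68 q [-1.22  0.04  0.53  2.15  0.76 -0.81] tcp [ 0.3118 -0.242   0.6049] tilt 43.9 az 25.4 F [ 1.4 -0.8 -0.1]
x [-0.745  0.503 -0.439] y [0.232 0.812 0.536] z [ 0.626  0.297 -0.721]
[ 0.25 -0.3   0.9 ] rows 8 each [-0.0141  0.0121 -0.0336]
```

{"op": "play_rows", "data": {
  "series": [
    [-0.014,0.012,-0.034,0,1],
    [-0.014,0.012,-0.034,0,1],
    [-0.014,0.012,-0.034,0,1],
    [-0.014,0.012,-0.034,0,1],
    [-0.014,0.012,-0.034,0,1],
    [-0.014,0.012,-0.034,0,1],
    [-0.014,0.012,-0.034,0,1],
    [-0.014,0.012,-0.034,0,1]
  ]
}}

```text
t: 6.35
tcp_pos: [0.3569, -0.2186, 0.7441]
ee_rot: [0.361, 0.237, 0.887, 0.164]
ft_force: [-0.1, 0.2, 0.9]
gripper_width: -0.001
grip_force: 0.0
```

```bash
python3 -c "
from h import *
way([.33,-.1,.6])"
```

```text
t 6.35 q [-1.07  0.05  0.96  2.15  0.76 -0.42] tcp [ 0.3569 -0.2186  0.7441] tilt 46.7 az 9.5 F [-0.1  0.2  0.9]
x [-0.628  0.538 -0.563] y [0.302 0.834 0.461] z [ 0.718  0.12  -0.686]
[ 0.33 -0.1   0.6 ] rows 5 each [0.0324 0.0049 0.0187]
```

{"op": "play_rows", "data": {
  "series": [
    [0.032,0.005,0.019,-0.115,1],
    [0.032,0.005,0.019,-0.115,1],
    [0,0,0,-0.115,1],
    [0,0,0,-0.115,1],
    [0,0,0,-0.115,1],
    [0,0,0,-0.115,1]
  ]
}}

```text
t: 6.85
tcp_pos: [0.3471, -0.1798, 0.6938]
ee_rot: [0.394, -0.065, 0.916, 0.038]
ft_force: [0.9, -0.4, 0.3]
gripper_width: 0.003
grip_force: 0.0
```

```bash
python3 -c "
from h import *
way([.40,-.125,.33],[.522,-.107,.204])"
```

```text
t 6.85 q [-1.03 -0.14  0.59  1.94  0.74 -1.03] tcp [ 0.3471 -0.1798  0.6938] tilt 46.6 az 9.6 F [ 0.9 -0.4  0.3]
x [-0.681 -0.089 -0.727] y [-0.149  0.989  0.018] z [ 0.717  0.121 -0.687]
[ 0.4   -0.125  0.33 ] rows 10 each [0.0223 0.004  0.0294]
[ 0.522 -0.107  0.204] rows 5 each [ 0.0014 -0.0005  0.0352]
```

{"op": "play_rows", "data": {
  "series": [
    [0.022,0.004,0.029,0,1],
    [0.022,0.004,0.029,0,1],
    [0.022,0.004,0.029,0,1],
    [0.022,0.004,0.029,0,1],
    [0.022,0.004,0.029,0,1],
    [0.022,0.004,0.029,0,1],
    [0.022,0.004,0.029,0,1]
  ]
}}

```text
t: 7.43
tcp_pos: [0.3837, -0.1404, 0.4416]
ee_rot: [0.394, -0.062, 0.916, 0.039]
ft_force: [0.5, 0.3, 0.4]
gripper_width: -0.001
grip_force: 0.0
```

{"op": "play_rows", "data": {
  "series": [
    [0.022,0.004,0.029,0,1],
    [0.022,0.004,0.029,0,1],
    [0.022,0.004,0.029,0,1],
    [0,0,0,0,1],
    [0,0,0,0,1]
  ]
}}

```text
t: 7.85
tcp_pos: [0.398, -0.1223, 0.3329]
ee_rot: [0.392, -0.062, 0.917, 0.042]
ft_force: [0.4, -0.7, 0.8]
gripper_width: -0.002
grip_force: 0.0
```

```bash
python3 -c "
from h import *
way([.45,-.115,.27],[.522,-.107,.204])
p,W=cloud('wrist'); cv2.imwrite('pics/w1.png',p[:,:,::-1])
q,V=cloud('side'); q2,V2=cloud('top')
cv2.imwrite('pics/m1.png',np.hstack([p[:,:,::-1][::2,::2],cv2.resize(q2[150:260,220:380,::-1],(480,330))[:210]]))
for W in (W,):
    Y=-(W[...,1]+.04); Z=W[...,2]-.178; X=W[...,0]-.524
    R=np.hypot(Y,Z); A=np.degrees(np.arctan2(Y,Z))%360
    m=(X>-.022)&(X<.004)&(R>.045)&(R<.105); h,_=np.histogram(A[m],90,(0,360)); print([(i*4,int(k)) for i,k in enumerate(h) if k>20])
"
```

```text
t 7.85 q [-0.72 -0.42 -0.6   0.8   0.6  -0.67] tcp [ 0.398  -0.1223  0.3329] tilt 46.4 az 10.0 F [ 0.4 -0.7  0.8]
x [-0.685 -0.081 -0.724] y [-0.147  0.989  0.028] z [ 0.714  0.125 -0.689]
[ 0.45  -0.115  0.27 ] rows 3 each [ 0.0031 -0.0007  0.0271]
[ 0.522 -0.107  0.204] rows 3 each [-0.0007 -0.0015  0.0326]
[(36, 27), (40, 256), (44, 291), (48, 280), (52, 122), (264, 46), (268, 351), (272, 54), (296, 23), (300, 42), (328, 68), (332, 255), (336, 269), (340, 491), (344, 82)]
```

View pics/w1.png

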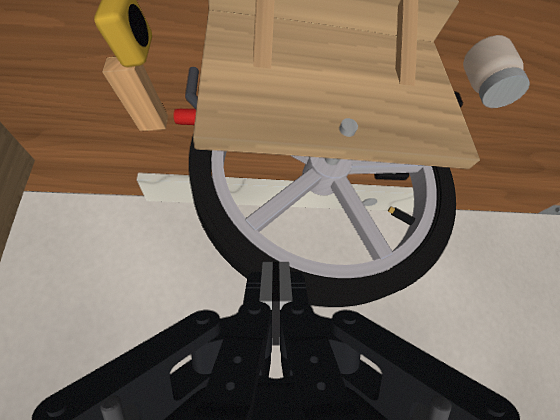

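```bash
python3 -c "
from h import *
way([.449,-.133,.272],[.520,-.121,.203])"
```

```text
t 8.0 q [-0.72 -0.42 -0.59  0.8   0.6  -0.67] tcp [ 0.4015 -0.1258  0.3409] tilt 47.0 az 9.3 F [0.1 0.3 0.3]
x [-0.677 -0.088 -0.731] y [-0.146  0.989  0.017] z [ 0.721  0.118 -0.683]
[ 0.449 -0.133  0.272] rows 3 each [ 0.0063 -0.0051  0.0268]
[ 0.52  -0.121  0.203] rows 3 each [0.0004 0.0001 0.0332]
```

{"op": "play_rows", "data": {
  "series": [
    [0.006,-0.005,0.027,0,1],
    [0.006,-0.005,0.027,0,1],
    [0.006,-0.005,0.027,0,1],
    [0,0,0,0,1],
    [0,0,0,0,1]
  ]
}}

```text
t: 8.42
tcp_pos: [0.4489, -0.1312, 0.2686]
ee_rot: [0.394, -0.063, 0.916, 0.039]
ft_force: [-0.1, 0.3, 0.9]
gripper_width: 0.001
grip_force: 0.0
```

```bash
python3 -c "
from h import *
way([.520,-.121,.203]); viewer.capture('wrist'); way([.520,-.121,.203])"
```

```text
t 8.42 q [-0.63 -0.27 -0.71  0.5   0.55 -0.58] tcp [ 0.4489 -0.1312  0.2686] tilt 46.7 az 9.6 F [-0.1  0.3  0.9]
x [-0.681 -0.085 -0.728] y [-0.147  0.989  0.022] z [ 0.718  0.122 -0.686]
[ 0.52  -0.121  0.203] rows 3 each [-0.0005 -0.0006  0.0324]
t 8.47 q [-0.63 -0.27 -0.71  0.5   0.55 -0.58] tcp [ 0.4489 -0.1314  0.2695] tilt 46.8 az 9.5 F [-0.1 -0.1 -0.2]
x [-0.68  -0.085 -0.728] y [-0.146  0.989  0.021] z [ 0.719  0.121 -0.685]
[ 0.52  -0.121  0.203] rows 3 each [-0.0003 -0.0005  0.0326]
```

{"op": "play_rows", "data": {
  "series": [
    [0,0,0.025,0,1],
    [0,0,0.025,0,1],
    [0,0,0.025,0,1],
    [0,0,0.022,0,1],
    [0,0,0,0,1],
    [0,0,0,0,1]
  ]
}}

```text
t: 8.97
tcp_pos: [0.518, -0.1188, 0.2015]
ee_rot: [0.394, -0.063, 0.916, 0.039]
ft_force: [-0.3, 0.1, -0.2]
gripper_width: 0.0
grip_force: 0.0
```

```bash
python3 -c "
from h import *
p,W=cloud('wrist'); cv2.imwrite('pics/w2.png',p[:,:,::-1])
p0,R=st()
def pt(a,rr): a=np.radians(a); return np.array([.520,-.04-rr*np.sin(a),.178+rr*np.cos(a)])
P=[p0]+[pt(a,rr) for a,rr in zip(range(66,-61,-6),[82,79,76]+[74]*30)] if 0 else [p0]+[pt(a,max(.074,.085-.0004*(70-a))) for a in range(66,-65,-6)]
for a,b,c in zip(P,P[1:],range(66,-65,-6)): print(c,R.inv().apply(b-a).round(4))
"
```

```text
t 9.02 q [-0.48 -0.07 -0.76  0.17  0.45 -0.45] tcp [ 0.5178 -0.119   0.2021] tilt 46.7 az 9.6 F [-0.  -1.2 -0.2]
x [-0.68  -0.085 -0.728] y [-0.146  0.989  0.022] z [ 0.718  0.121 -0.685]
66 [-0.0089  0.0027 -0.0048]
60 [-0.0053  0.0061 -0.0038]
54 [-0.0047  0.0066 -0.0031]
48 [-0.0041  0.007  -0.0024]
42 [-0.0035  0.0071 -0.0019]
36 [-0.0041  0.0061 -0.0026]
30 [-0.0036  0.0065 -0.0021]
24 [-0.0031  0.0069 -0.0016]
18 [-0.0026  0.0072 -0.001 ]
12 [-0.0021  0.0074 -0.0005]
6 [-0.0015  0.0076  0.0001]
0 [-0.001   0.0077  0.0007]
-6 [-0.0004  0.0076  0.0012]
-12 [0.0002 0.0075 0.0018]
-18 [0.0008 0.0074 0.0023]
-24 [0.0014 0.0071 0.0028]
-30 [0.002  0.0067 0.0032]
-36 [0.0025 0.0063 0.0037]
-42 [0.003  0.0058 0.0041]
-48 [0.0035 0.0053 0.0044]
-54 [0.004  0.0047 0.0047]
-60 [0.0044 0.004  0.005 ]
```

View pics/w2.png

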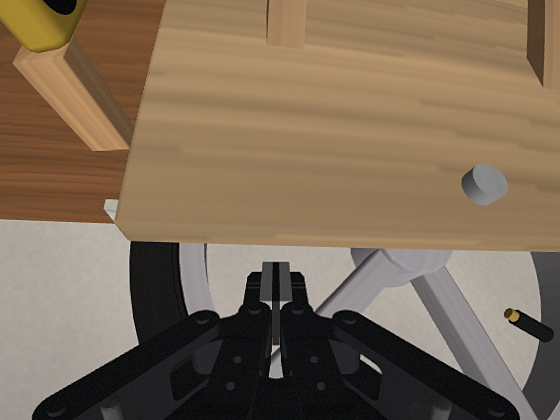

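{"op": "play_rows", "data": {
  "series": [
    [-0.003,0.001,-0.002,0,1],
    [-0.003,0.001,-0.002,0,1],
    [-0.003,0.001,-0.001,0,1],
    [-0.002,0.002,-0.002,0,1],
    [-0.002,0.002,-0.001,0,1],
    [-0.002,0.002,-0.001,0,1],
    [-0.002,0.003,-0.001,0,1],
    [-0.002,0.003,-0.001,0,1]
  ]
}}

```text
t: 9.68
tcp_pos: [0.5194, -0.1036, 0.2216]
ee_rot: [0.393, -0.062, 0.916, 0.039]
ft_force: [-3.7, -2.8, -0.4]
gripper_width: 0.002
grip_force: 2.2
```

{"op": "play_rows", "data": {
  "series": [
    [-0.002,0.0035,-0.001,0,1],
    [-0.002,0.0035,-0.001,0,1],
    [-0.002,0.0035,-0.001,0,1],
    [-0.002,0.0035,-0.001,0,1],
    [-0.002,0.003,-0.0015,0,1],
    [-0.002,0.003,-0.0015,0,1]
  ]
}}

```text
t: 10.18
tcp_pos: [0.5199, -0.0827, 0.2355]
ee_rot: [0.393, -0.063, 0.916, 0.04]
ft_force: [0.1, -1.6, -2.5]
gripper_width: 0.003
grip_force: 1.2
```

```bash
cat >> h.py <<'E'
def arc(stop,x=.520,rr=.074,step=6):
    p0,R=st(); a0=np.degrees(np.arctan2(-(p0[1]+.04),p0[2]-.178)); r0=np.hypot(p0[1]+.04,p0[2]-.178); print("ang %.1f r %.4f"%(a0,r0))
    n=int(abs(stop-a0)/step+1); p=p0
    for i in range(1,n+1):
        a=np.radians(a0+(stop-a0)*i/n); q=r0+(rr-r0)*min(1,i/4)
        b=np.array([p0[0]+(x-p0[0])*i/n,-.04-q*np.sin(a),.178+q*np.cos(a)]); print(round(np.degrees(a)),R.inv().apply(b-p).round(4)); p=b
E
python3 -c "
from h import *
arc(-64)"
```

```text
t 10.18 q [-0.38 -0.15 -0.73  0.25  0.39 -0.36] tcp [ 0.5199 -0.0827  0.2355] tilt 46.6 az 9.7 F [ 0.1 -1.6 -2.5]
x [-0.682 -0.084 -0.726] y [-0.147  0.989  0.023] z [ 0.716  0.122 -0.687]
ang 36.6 r 0.0716
31 [-0.0038  0.0059 -0.0024]
25 [-0.0034  0.0064 -0.002 ]
19 [-0.003   0.0068 -0.0015]
13 [-0.0025  0.0071 -0.0009]
7 [-0.0016  0.0075  0.    ]
1 [-0.001   0.0075  0.0006]
-5 [-0.0005  0.0075  0.0011]
-11 [0.0001 0.0075 0.0016]
-17 [0.0007 0.0073 0.0022]
-23 [0.0013 0.0071 0.0026]
-28 [0.0018 0.0067 0.0031]
-34 [0.0023 0.0064 0.0035]
-40 [0.0029 0.0059 0.0039]
-46 [0.0033 0.0054 0.0043]
-52 [0.0038 0.0048 0.0046]
-58 [0.0042 0.0042 0.0048]
-64 [0.0045 0.0035 0.0051]
```

Pushing gently with low force; continue.

{"op": "play_rows", "data": {
  "series": [
    [-0.0019,0.003,-0.0012,0,1],
    [-0.0019,0.003,-0.0012,0,1],
    [-0.0017,0.0032,-0.001,0,1],
    [-0.0017,0.0032,-0.001,0,1],
    [-0.0015,0.0034,-0.0007,0,1],
    [-0.0015,0.0034,-0.0007,0,1],
    [-0.0012,0.0035,-0.0005,0,1],
    [-0.0012,0.0035,-0.0005,0,1]
  ]
}}

```text
t: 10.85
tcp_pos: [0.5201, -0.0568, 0.2503]
ee_rot: [0.394, -0.063, 0.916, 0.04]
ft_force: [0.8, -2.6, -1.7]
gripper_width: 0.002
grip_force: 1.1
```

{"op": "play_rows", "data": {
  "series": [
    [-0.0008,0.0037,0,0,1],
    [-0.0008,0.0037,0,0,1],
    [-0.0005,0.0037,0.0003,0,1],
    [-0.0005,0.0037,0.0003,0,1],
    [-0.0002,0.0037,0.0006,0,1],
    [-0.0002,0.0037,0.0006,0,1],
    [0,0.0037,0.0008,0,1],
    [0,0.0037,0.0008,0,1]
  ]
}}

```text
t: 11.52
tcp_pos: [0.5201, -0.0268, 0.2505]
ee_rot: [0.394, -0.063, 0.916, 0.04]
ft_force: [0.4, -2.5, -0.8]
gripper_width: 0.0
grip_force: 1.2
```

```bash
python3 -c "
from h import *
arc(-64)
p,W=cloud('wrist'); cv2.imwrite('pics/w3.png',p[:,:,::-1])"
```

```text
t 11.52 q [-0.21 -0.21 -0.74  0.26  0.27 -0.23] tcp [ 0.5201 -0.0268  0.2505] tilt 46.6 az 9.7 F [ 0.4 -2.5 -0.8]
x [-0.682 -0.084 -0.726] y [-0.146  0.989  0.023] z [ 0.717  0.122 -0.687]
ang -10.3 r 0.0737
-16 [0.0006 0.0074 0.0021]
-22 [0.0012 0.0071 0.0026]
-28 [0.0018 0.0068 0.003 ]
-34 [0.0023 0.0065 0.0035]
-40 [0.0029 0.006  0.0039]
-46 [0.0034 0.0054 0.0043]
-52 [0.0038 0.0049 0.0046]
-58 [0.0042 0.0042 0.0049]
-64 [0.0046 0.0035 0.0051]
```

View pics/w3.png

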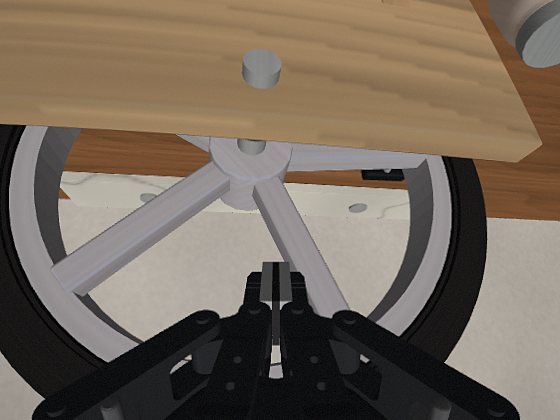

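{"op": "play_rows", "data": {
  "series": [
    [0.0003,0.0037,0.0011,0,1],
    [0.0003,0.0037,0.0011,0,1],
    [0.0006,0.0036,0.0013,0,1],
    [0.0006,0.0036,0.0013,0,1],
    [0.0009,0.0034,0.0015,0,1],
    [0.0009,0.0034,0.0015,0,1],
    [0.0012,0.0032,0.0018,0,1],
    [0.0012,0.0032,0.0018,0,1]
  ]
}}

```text
t: 12.23
tcp_pos: [0.5203, 0.0016, 0.239]
ee_rot: [0.394, -0.063, 0.916, 0.04]
ft_force: [1.1, -2.7, 0.6]
gripper_width: 0.004
grip_force: 1.3
```

{"op": "play_rows", "data": {
  "series": [
    [0.0015,0.003,0.002,0,1],
    [0.0015,0.003,0.002,0,1],
    [0.0017,0.0027,0.0022,0,1],
    [0.0017,0.0027,0.0022,0,1],
    [0,0,0,0,1]
  ]
}}

```text
t: 12.65
tcp_pos: [0.5195, 0.0143, 0.2277]
ee_rot: [0.393, -0.064, 0.916, 0.041]
ft_force: [-0.1, -0.4, 0.1]
gripper_width: 0.0
grip_force: 0.4
```

```bash
cat >> h.py <<'E'
def spokes(n):
    p,W=cloud(n); Y=-(W[...,1]+.04); Z=W[...,2]-.178; X=W[...,0]-.524
    R=np.hypot(Y,Z); A=np.degrees(np.arctan2(Y,Z)); I=p.astype(int)
    m=(X>-.025)&(X<-.008)&(R>.045)&(R<.105)&(I.min(2)>90)
    for lo in range(-100,100,4):
        k=m&(A>=lo)&(A<lo+4)
        if k.sum()>15: print(n,lo,int(k.sum()),A[k].mean().round(1),"x",X[k].mean().round(3))
    return p,W
E
python3 -c "
from h import *
arc(-58)
p,W=spokes('wrist')"
```

```text
t 12.65 q [-0.08 -0.19 -0.8   0.17  0.18 -0.14] tcp [0.5195 0.0143 0.2277] tilt 46.5 az 9.9 F [-0.1 -0.4  0.1]
x [-0.683 -0.084 -0.725] y [-0.149  0.989  0.025] z [ 0.715  0.125 -0.688]
ang -47.5 r 0.0737
-53 [0.0032 0.0042 0.0043]
-58 [0.0035 0.0037 0.0045]
wrist -72 22 -68.6 x -0.016
wrist -68 451 -65.3 x -0.016
wrist -64 1081 -62.0 x -0.016
wrist -60 1164 -58.0 x -0.016
wrist -56 968 -54.5 x -0.014
wrist -52 126 -51.2 x -0.013
wrist 0 40 3.3 x -0.015
wrist 4 726 6.5 x -0.016
wrist 8 1130 10.0 x -0.016
wrist 12 1386 14.1 x -0.017
wrist 16 652 17.3 x -0.016
wrist 20 32 20.8 x -0.016
wrist 72 206 75.2 x -0.013
wrist 76 976 78.0 x -0.014
wrist 80 654 82.0 x -0.017
wrist 84 656 86.0 x -0.017
wrist 88 178 88.7 x -0.017
```

{"op": "play_rows", "data": {
  "series": [
    [0.0016,0.0021,0.0021,0,1],
    [0.0016,0.0021,0.0021,0,1],
    [0.0017,0.0019,0.0022,0,1],
    [0.0017,0.0019,0.0022,0,1],
    [0,0,0,0,1]
  ]
}}

```text
t: 13.12
tcp_pos: [0.5201, 0.0221, 0.2172]
ee_rot: [0.393, -0.063, 0.916, 0.04]
ft_force: [0.3, -0.2, -0.6]
gripper_width: 0.0
grip_force: 0.2
```

```bash
cat >> h.py <<'E'
def fit(n):
    # hub-independent: spoke centre lines by total least squares, intersected for the hub
    p,W=cloud(n); Y=-(W[...,1]+.04); Z=W[...,2]-.178; X=W[...,0]-.524
    R=np.hypot(Y,Z); A=np.degrees(np.arctan2(Y,Z)); m=(X>-.020)&(X<-.012)&(R>.04)&(R<.105)&(p.min(2)>90)
    for a0 in (-72,0,72):
        k=m&(abs(A-a0)<20)
        if k.sum()<100: continue
        Q=np.c_[Y[k],Z[k]]; rb=R[k]; pts=[]
        for lo in np.arange(.04,.105,.005):
            j=(rb>=lo)&(rb<lo+.005)
            if j.sum()>20: pts.append((Q[j].min(0)+Q[j].max(0))/2)
        d=cv2.fitLine(np.float32(pts),cv2.DIST_HUBER,0,.001,.001).ravel(); d2=d[:2]*np.sign(d[:2]@[np.sin(np.radians(a0)),np.cos(np.radians(a0))])
        print("spoke",a0,"dir",np.degrees(np.arctan2(*d2)).round(1),"pos ang",np.median(A[k]).round(1),len(pts))
    return p,W
E
python3 -c "
from h import *
arc(-64)
p,W=fit('wrist'); fit('top')"
```

```text
t 13.12 q [-0.05 -0.18 -0.82  0.12  0.16 -0.12] tcp [0.5201 0.0221 0.2172] tilt 46.5 az 9.8 F [ 0.3 -0.2 -0.6]
x [-0.683 -0.084 -0.725] y [-0.147  0.989  0.024] z [ 0.715  0.123 -0.688]
ang -57.7 r 0.0735
-61 [0.0023 0.0021 0.0026]
-64 [0.0024 0.0019 0.0026]
spoke -72 dir -69.9 pos ang -69.0 13
spoke 0 dir 6.9 pos ang 2.6 8
spoke 72 dir 73.8 pos ang 72.3 7
```

{"op": "play_rows", "data": {
  "series": [
    [-0.0035,-0.004,-0.0045,0,1],
    [-0.0035,-0.004,-0.0045,0,1],
    [0,0,-0.02,0,1],
    [0,0,-0.03,0,1],
    [0,0,-0.04,0,1],
    [0,0,-0.04,0,1],
    [0,0,0,0,1],
    [0,0,0,0,1]
  ]
}}

```text
t: 13.88
tcp_pos: [0.4273, -0.0037, 0.3232]
ee_rot: [0.398, -0.062, 0.915, 0.038]
ft_force: [-0.7, 0.3, -0.2]
gripper_width: 0.003
grip_force: 0.0
```

```bash
python3 -c "
from h import *
st()
p,W=fit('wrist'); cv2.imwrite('pics/w4.png',p[:,:,::-1])
p,W=fit('top')"
```

```text
t 13.88 q [-0.19 -0.52 -0.71  0.59  0.26 -0.22] tcp [ 0.4273 -0.0037  0.3232] tilt 47.1 az 9.4 F [-0.7  0.3 -0.2]
x [-0.676 -0.084 -0.732] y [-0.145  0.989  0.021] z [ 0.722  0.12  -0.681]
spoke -72 dir -69.7 pos ang -68.5 13
spoke 0 dir 2.0 pos ang 2.3 13
spoke 72 dir 74.1 pos ang 72.4 13
```

View pics/w4.png

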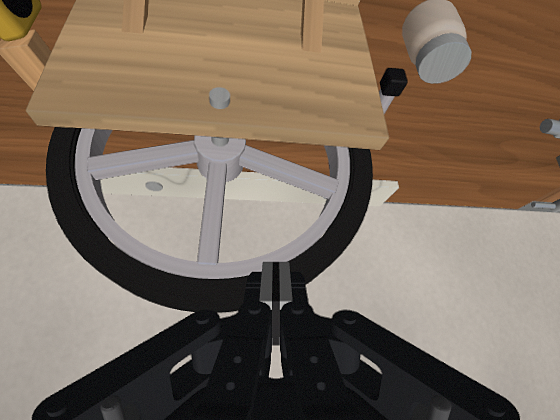

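```bash
python3 -c "
from h import *
print(r.finish_job())"
```

```text
the job is handed in; nothing more can be done
None
```

The job is handed in: the wheel is at rest with the valve stem at the bottom, about 2° from straight up (limit 7°), inferred from the spoke angles because the stem is hidden behind the board, and the arm is clear after 13.9 s.

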